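# Tip the power bank onto its charging dock

### The arm

A 6-joint arm with a two-finger parallel gripper is mounted at the origin on the work surface. World frame = base frame: x ahead of the robot, y to its left, z up, the work surface at z = 0. Lengths are in m, angles in rad, forces in N, time in s.
With the tool pointing down it reaches from about 0.425 to 0.95 m from the base axis. Payload 14.7 kg.
Tool frame: the origin (TCP) lies on the centre line of the jaws, within the pads' length; the fingertips stand 11 mm ahead of it and the grasp point (between the pads) lies 8 mm behind it; y points along the fingers, z is the direction in which the jaws open and shut, and the axes are right-handed (so a half turn about y gives the same grasp; the last joint's range is limited). The gripper opens to 85 mm and grips with 20 to 120 N. Pads are 22 mm wide; open, the fingers measure 114 mm over their backs; the gripper's body (76 mm by 85 mm) begins 54 mm behind the grasp point. The pads swing forward as they close: fully open they stand 13 mm farther back than shut.
Start: joints at [1.109, 0.48, 1.596, -0, 1.065, -0.047], TCP at [0.262, 0.595, 0.242] pointing down, gripper open.
Joint ranges: [-2.75, 2.75], [-0.82, 2.05], [0.23, 2.67], [-1.56, 4.7], [0.09, 2.69], [-2.92, 2.92]. Speed limits (rad/s): [1.89, 1.89, 2.39, 3.01, 3.01, 3.01].

### API

Orientations are given as a rotation vector (axis times angle).
In Python, from station import * gives the robot as it stands.
- The arm moves only by the tool move_arm, never from a script. Its argument "targets" is a list of rows, each a list of 7 numbers: the shift along the tool's x, y, z in mm, then the turn, a rotation vector about the tool's x, y, z in rad, then the closure in counts, from 0 (fully open) to 255 (shut). A call has exactly 8 rows; each row is the pose to reach, as a shift and turn from the pose commanded when the call began, along the tool's axes at that moment; what a row does not reach only later rows make up. A row lasts 1/12 s, in which the tool goes at most 41.7 mm and 7.16 degrees, less where a joint would pass 70% of its speed; a pose out of reach is approached as far as the arm can. A call with a gripper value outside its range is refused whole. The fingers move at their own pace and stop on an object; the grip force is fixed at half the most. Time passes only in rows, so rows that repeat a pose let the fingers close, or fill a call up. It gives the time, the measured TCP pose, the force and the opening at its end, in the units of the state.
- read_state(): the state, without advancing time (a new reading comes with each control period).
- camera(name): name is "scene" or "top" or "wrist"; returns the picture (480x640x3 uint8, blue, green, red); there is no depth.
- camera_model(name): a dict with "fx", "fy", "cx", "cy" (pixels), "world_from_camera" (4x4, takes a point from camera to world coordinates). Camera axes: x right, y down, z forward; pixel columns grow to the right and rows downward; lengths in m; the calibration is good to about 2 mm. A picture is of the moment at which its call begins: read the wrist's pose just before it. camera_model takes no time and is no camera call; for the wrist camera it gives the pose at the moment of the call.
- job_done(): hands the job in, once; it reports no verdict.
The state is a dict: "t": time; "qpos": joint angles; "qd": joint speeds; "joint_efforts": joint torques, N m; "tool_pos": TCP position; "tool_rot": TCP orientation; "wrist_force": force on the tool from outside, world axes, zero at the start; "ft_torque": the same for the moment, N m; "width": finger opening in m.
Only numpy, scipy, OpenCV 4.12 (cv2) and the standard library are available. Lean on these libraries where they do the work, as an engineer would, in place of code of your own. Each camera call takes 0.05 s, during which the arm holds its last target.

### The job

Push the standing power bank high on its broad side so that it topples over and lies flat inside the outlined bay of the charging dock, with its ported top end towards the raised contact bar. Then gently push it along by its foot until its top end butts against the bar. Only push it, never grip or lift it, leave everything else where it is, and finish clear of it.

Things in the scene. Friction and masses are not known exactly. Their poses are not given: they have to be found in the camera images.
- dock: Charging dock: fixed grey pad 250 (x) x 124 (y) x 4 mm on the table. Origin: centre of its underside; z up; x points from the standing power bank to the contact bar. A flat pale printed outline marks the bay: inner sides at y = -53 and 53 mm, near end at x = -115 mm; the far end is the contact bar, a white bar at x = 105 to 117 mm, 112 mm long, its top 10 mm above the pad.
- bar_face (a point): Middle of the contact bar's face that looks at the power bank, at the level of the pad's upper surface (4 mm above the table). Axes as the dock's.
- bank_center (a point): Centre of the navy power bank: loose slab 24 mm thick (its x), 70 wide (y), 140 tall (z, foot to ported top end), about 0.33 kg. It stands on the pad at the bay's near end; its x points about along the dock's x. Pushed high along dock +x it tips once leaning 10 degrees, falls by itself and lands 25 to 60 mm short of the bar. Lying, its centre is 16 mm above the table; a push of 1.5 to 5 N slides it.
- bank: Middle of the power bank's foot end face (its underside as it stands). Axes as bank_center.
- bank_top (a point): Middle of the power bank's ported top end face, 140 mm from the foot. Axes as bank_center.
- mouse: Bystander: glossy black computer mouse, 105 x 60 x 33 mm, lying in a low wooden tray 200 x 120 x 24 mm. Origin at the centre of its underside.
- keyring: Bystander: steel keyring with two keys, about 80 x 50 mm, 5 mm thick, lying beside the dock. Origin at the centre of the ring, underside.
- coaster: Bystander: round cork coaster, 92 mm across, 7 mm thick, lying beside the dock. Origin at the centre of its underside.
- mirror: Bystander: round pale pink closed compact mirror, 74 mm across, 14 mm thick, lying beside the dock. Origin at the centre of its underside.
- carton: Bystander: small cardboard carton standing upright beside the dock's bar end, 32 (its x) x 62 (its y) x 85 mm tall. Origin at the centre of its underside.
- glasses_case: Bystander: dark brown glasses case, 160 (its x) x 62 x 38 mm, lying at the robot's right. Origin at the centre of its underside.
Not all that is in view belongs to the job. Of the things that look like the bank, take the one that is farthest to the robot's right at the start.

How it is judged:
By the outcome, as a careful person would: the job done as asked, in the order asked, and still so for the second after the job is handed in, with the robot touching nothing.
It also fails if it takes over 48 s, if anything falls off the work surface, if the arm or the gripper's body presses on something with over 40 N, if the wrist force passes 120 N, or if a joint passes its speed limit or range.

## Working session

There is one attempt and no reset: what is moved stays moved. The work goes in short steps, Python scripts to look and compute and a tool call to move; the robot and the scene stay as the last step left them, time stands still between calls to the robot, and variables do not carry over. Pictures are saved under pics/ and viewed, and the job is handed in when it is done.

Besides the shell and the picture viewer there is one more tool, called after ">>>" as name(argument=value, ...), one argument or row to a line, values as JSON. move_arm: Moves the arm, as the interface text tells. Its arguments: {"type":"object","properties":{"targets":{"type":"array"}},"required":["targets"]}

```bash
mkdir -p pics; ls; python3 - <<'E'
from station import *
import cv2
for n in("scene","top","wrist"):
    m=camera_model(n); im=camera(n); cv2.imwrite(f"pics/{n}0.png",im)
    print(n,m["fx"],m["cx"],m["cy"]); print(m["world_from_camera"].round(3) if hasattr(m["world_from_camera"],'round') else m["world_from_camera"])
s=read_state(); print(s)
E
```

```text
pics
scene 524.8613477603576 326.0881136528708 241.31304630146985
[[-0.625  0.576 -0.527  1.165]
 [ 0.781  0.454 -0.429  0.407]
 [-0.008 -0.679 -0.734  0.954]
 [ 0.     0.     0.     1.   ]]
top 545.6203409811708 326.208358205485 230.93704882705617
[[-0.023 -0.995  0.095  0.439]
 [-1.     0.024  0.003 -0.081]
 [-0.005 -0.094 -0.996  1.151]
 [ 0.     0.     0.     1.   ]]
wrist 429.2762866891689 314.50210800098444 236.9407786763317
[[ 0.405  0.878  0.255  0.197]
 [ 0.914 -0.388 -0.116  0.624]
 [-0.003  0.281 -0.96   0.373]
 [ 0.     0.     0.     1.   ]]
{'t': 0.15, 'qpos': array([ 1.10936356e+00,  4.80688335e-01,  1.59670905e+00, -2.22579464e-05,
        1.06509113e+00, -4.65755067e-02]), 'qd': array([ 0.00067362, -0.00176462, -0.00353211, -0.00058182, -0.00112856,
       -0.00084611]), 'joint_efforts': array([ 9.65217296e-04, -9.51144075e+01, -4.30452847e+01,  3.25989492e-05,
        8.53585429e-03, -7.73390951e-06]), 'tool_pos': array([0.26183323, 0.59461767, 0.24182694]), 'tool_rot': array([-1.54706768,  0.32559851, -0.32527255]), 'wrist_force': array([0.04258674, 0.08759589, 0.12086285]), 'ft_torque': array([-0.01046491, -0.0810506 ,  0.00468649]), 'width': 0.08562491644139428}
```

View pics/top0.png

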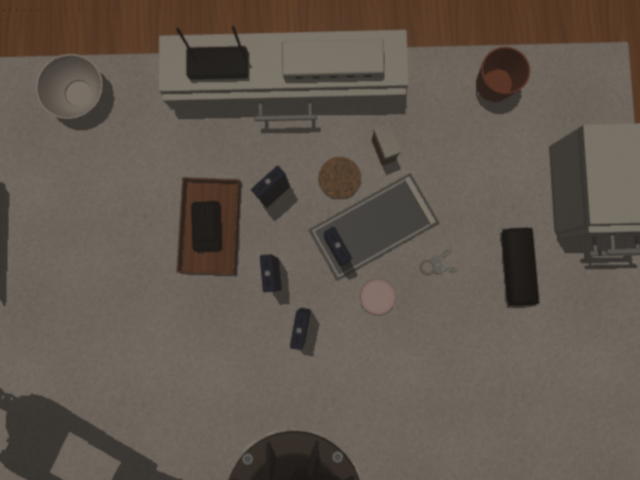

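View pics/scene0.png

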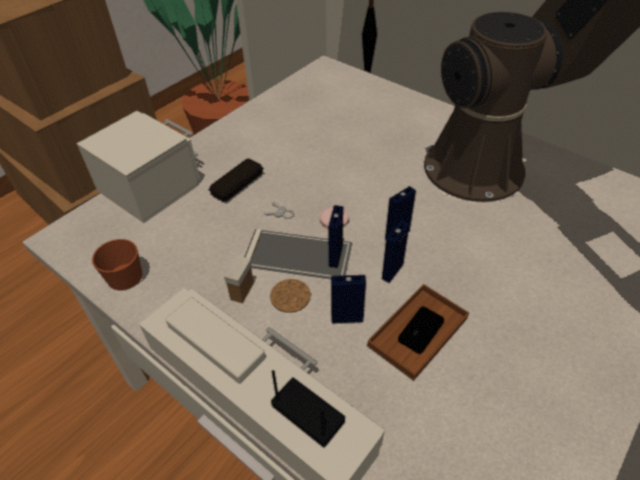

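The top view shows four navy slabs, at pixels (270,185), (270,273), (300,328) and (338,247). The last is the farthest right and stands at the dock's near end, so it fits the description. I'll confirm it in an enlarged crop.

```bash
python3 - <<'E'
import cv2
im=cv2.imread("pics/top0.png")[150:320,290:460]
im=cv2.convertScaleAbs(im,alpha=1.8,beta=10)
cv2.imwrite("pics/topcrop.png",cv2.resize(im,(595,595),interpolation=cv2.INTER_CUBIC))
im=cv2.imread("pics/scene0.png")[190:310,210:380]
im=cv2.convertScaleAbs(im,alpha=1.8,beta=10)
cv2.imwrite("pics/scenecrop.png",cv2.resize(im,(765,540),interpolation=cv2.INTER_CUBIC))
E
```

```text
(no output)
```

View pics/topcrop.png

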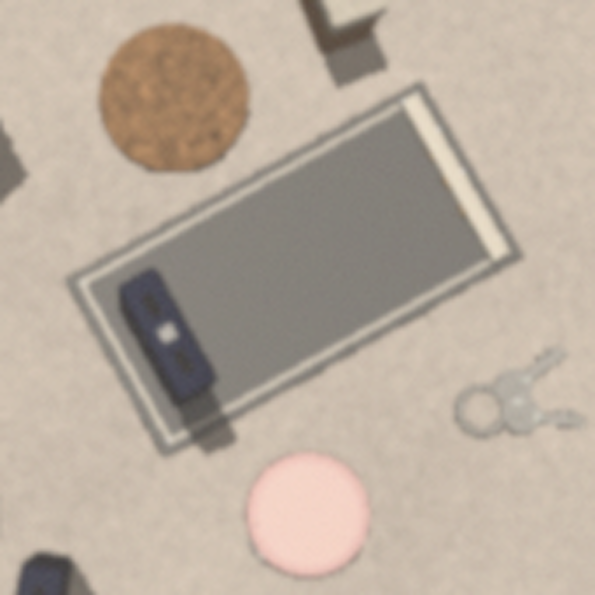

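View pics/scenecrop.png

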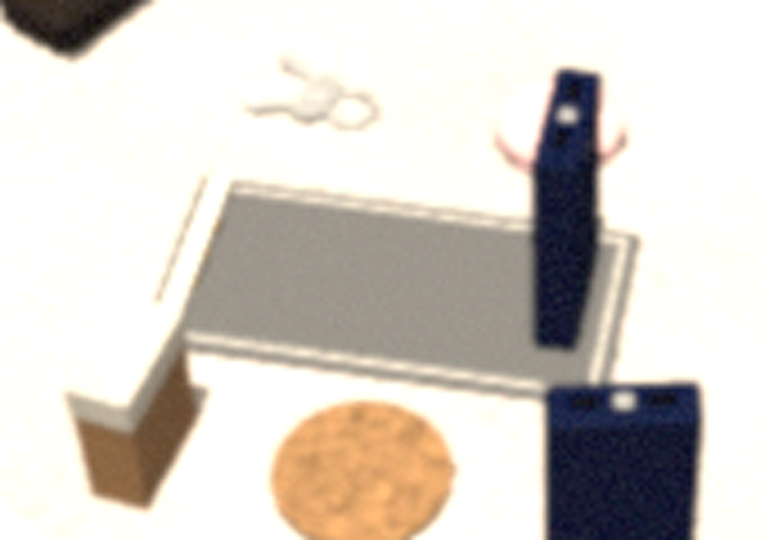

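The crop confirms it: the dock slab stands inside the outline, with its port spot at crop (167,332), and the bar is at the far end. Next I'll measure the dock corners and the bank's top.

```bash
cat > h.py <<'E'
import numpy as np,cv2
from station import *
def ray(n,uv,z,m=None):
    m=m or camera_model(n);T=np.array(m["world_from_camera"])
    d=T[:3,:3]@np.array([(uv[0]-m["cx"])/m["fx"],(uv[1]-m["cy"])/m["fy"],1]);o=T[:3,3]
    return o+d*(z-o[2])/d[2]
E
python3 - <<'E'
from h import *
im=cv2.imread("pics/top0.png")
C=[((a)/3.5+290-.36,(b)/3.5+150-.36) for a,b in[(68,280),(422,84),(522,258),(165,455)]]
P=[ray("top",c,.004) for c in C]
for p in P: print(p.round(4))
for i in range(4): print(np.linalg.norm(P[i]-P[(i+1)%4]).round(4))
c=np.mean(P,0); print("dock c",c)
ex=(P[1]+P[2]-P[0]-P[3]);ex/=np.linalg.norm(ex);print("ex",ex,np.degrees(np.arctan2(ex[1],ex[0])))
ey=np.array([-ex[1],ex[0],0])
def dk(p): return ((p-c)@ex).round(4),((p-c)@ey).round(4)
spot=(167/3.5+290-.36,332/3.5+150-.36)
t=ray("top",spot,.144);print("top spot",t,dk(t))
ss=(567/4.5+210-.4,114/4.5+190-.4)
t2=ray("scene",ss,.144);print("scene spot",t2,dk(t2))
# navy mask
hsv=cv2.cvtColor(im,cv2.COLOR_BGR2HSV)
b=im.astype(int);mk=((b[...,0]-b[...,2]>10)&(b.sum(2)<150)).astype('uint8')
roi=np.zeros_like(mk);roi[220:275,318:358]=1;mk&=roi
cs,_=cv2.findContours(mk,0,1);k=max(cs,key=cv2.contourArea);print(cv2.minAreaRect(k))
bx=cv2.boxPoints(cv2.minAreaRect(k));Q=[ray("top",q,.144) for q in bx]
for q in Q: print(q.round(4),dk(q))
for n,cr in (("bar face a",(400,100)),("bar face b",(492,262))):
    p=ray("top",(cr[0]/3.5+290-.36,cr[1]/3.5+150-.36),.014);print(n,p,dk(p))
for n,uv,z in(("coaster",(340,178),.007),("mirror",(378,297),.014),("slab3",(300,328),.144),("slab2",(270,273),.144),("slab1",(270,185),.144),("carton",(386,147),.085),("keyring",(435,264),.005)):
    p=ray("top",uv,z);print(n,p.round(3),dk(p))
from scipy.spatial.transform import Rotation as R
print(R.from_rotvec(read_state()['tool_rot']).as_matrix().round(3))
E
```

```text
[ 0.5517 -0.0415  0.004 ]
[ 0.6664 -0.2595  0.004 ]
[ 0.5585 -0.3157  0.004 ]
[ 0.4452 -0.0974  0.004 ]
0.2463
0.1217
0.246
0.1203
dock c [ 0.55545042 -0.17852614  0.004     ]
ex [ 0.46317569 -0.88626648  0.        ] -62.40778047568426
top spot [ 0.5091277  -0.09802817  0.144     ] (np.float64(-0.0928), np.float64(-0.0038))
scene spot [ 0.50866791 -0.0986072   0.144     ] (np.float64(-0.0925), np.float64(-0.0044))Traceback (most recent call last):
  File "<stdin>", line 19, in <module>
ValueError: max() iterable argument is empty
```

```bash
python3 - <<'E'
from h import *
im=cv2.imread("pics/top0.png")
c=np.array([.55545,-.17853,.004]);ex=np.array([.46318,-.88627,0]);ey=np.array([-ex[1],ex[0],0])
def dk(p): return ((p-c)@ex).round(4),((p-c)@ey).round(4)
b=im.astype(int);mk=((b[...,0]-b[...,2]>=6)).astype('uint8')
roi=np.zeros_like(mk);roi[220:275,318:358]=1;mk&=roi
cs,_=cv2.findContours(mk,0,1);k=max(cs,key=cv2.contourArea);print(cv2.minAreaRect(k),cv2.contourArea(k))
for q in cv2.boxPoints(cv2.minAreaRect(k)): p=ray("top",q,.144);print(q,p.round(4),dk(p))
# edges read from crop: left long edge & right long edge of top
for cr in ((122,300),(175,395),(160,275),(214,372)):
    p=ray("top",(cr[0]/3.5+289.64,cr[1]/3.5+149.64),.144);print(cr,p.round(4),dk(p))
for n,uv,z in(("coaster",(340,178),.007),("mirror",(378,297),.014),("slab3",(300,328),.144),("slab2",(270,273),.144),("slab1",(270,185),.144),("carton",(386,147),.085),("keyring",(435,264),.005)):
    p=ray("top",uv,z);print(n,p.round(3),dk(p))
from scipy.spatial.transform import Rotation as R
print(R.from_rotvec(read_state()['tool_rot']).as_matrix().round(3))
E
```

```text
((333.0440979003906, 237.57350158691406), (17.149858474731445, 9.775419235229492), 59.03623962402344) 54.5
[324.44116 232.73528] [ 0.5315 -0.0747  0.144 ] (np.float64(-0.1031), np.float64(0.0269))
[332.8235  227.70586] [ 0.5405 -0.0904  0.144 ] (np.float64(-0.085), np.float64(0.0276))
[341.64703 242.41173] [ 0.5128 -0.1061  0.144 ] (np.float64(-0.084), np.float64(-0.0042))
[333.2647  247.44115] [ 0.5039 -0.0903  0.144 ] (np.float64(-0.1021), np.float64(-0.0049))
(122, 300) [ 0.5267 -0.0747  0.144 ] (np.float64(-0.1054), np.float64(0.0226))
(175, 395) [ 0.4758 -0.1014  0.144 ] (np.float64(-0.1053), np.float64(-0.0349))
(160, 275) [ 0.5395 -0.0951  0.144 ] (np.float64(-0.0814), np.float64(0.0245))
(214, 372) [ 0.4874 -0.1223  0.144 ] (np.float64(-0.0814), np.float64(-0.0342))
coaster [ 0.66  -0.11   0.007] (np.float64(-0.0126), np.float64(0.1247))
mirror [ 0.407 -0.182  0.014] (np.float64(-0.0659), np.float64(-0.1326))
slab3 [ 0.358 -0.026  0.144] (np.float64(-0.2265), np.float64(-0.1042))
slab2 [0.46  0.027 0.144] (np.float64(-0.2268), np.float64(0.0103))
slab1 [0.624 0.025 0.144] (np.float64(-0.1489), np.float64(0.1547))
carton [ 0.705 -0.201  0.085] (np.float64(0.0891), np.float64(0.1225))
keyring [ 0.473 -0.304  0.005] (np.float64(0.0729), np.float64(-0.1312))
[[ 0.915 -0.     0.403]
 [-0.403 -0.001  0.915]
 [-0.    -1.    -0.001]]
```

The top and scene views agree within 1 mm: the bank's top spot is at dock (-93,-4) mm and its yaw matches the dock's. I'll move behind it with the jaws spread along dock y, to get a two-finger push.

>>> move_arm(
  targets=[
    [29,0,-31,0,0.042,0,170],
    [58,0,-62,0,0.084,0,170],
    [87,0,-93,0,0.126,0,170],
    [116,0,-124,0,0.168,0,170],
    [145,0,-155,0,0.21,0,170],
    [174,0,-186,0,0.252,0,170],
    [203,0,-217,0,0.294,0,170],
    [232,0,-248,0,0.336,0,170],
  ],
)

```text
t: 0.82
tool_pos: [0.3723, 0.2785, 0.2423]
tool_rot: [-1.49, 0.588, -0.588]
wrist_force: [0.6, 0.6, -0.3]
width: 0.0284
```

```bash
cat >> h.py <<'E'
from scipy.spatial.transform import Rotation as R
c=np.array([.55545,-.17853,0]);ex=np.array([.46318,-.88627,0]);ey=np.array([-ex[1],ex[0],0])
def goto(dx,dy,z):
    s=read_state();p=s['tool_pos'];M=R.from_rotvec(s['tool_rot']).as_matrix()
    t=c+dx*ex+dy*ey+np.array([0,0,z])
    Mt=np.column_stack([ex,[0,0,-1],ey])
    print("t",s['t'],"dock xyz",((p-c)@ex).round(4),((p-c)@ey).round(4),p[2].round(4),"w",s['width'].round(4),"F",s['wrist_force'].round(2))
    print("shift mm",(M.T@(t-p)*1000).round(1),"turn",R.from_matrix(M.T@Mt).as_rotvec().round(4),"j",s['qpos'].round(2))
E
python3 -c "
from h import *
goto(-.141,-.004,.242)"
```

```text
Traceback (most recent call last):
  File "h.py", line 13, in goto
    print("t",s['t'],"dock xyz",((p-c)@ex).round(4),((p-c)@ey).round(4),p[2].round(4),"w",s['width'].round(4),"F",s['wrist_force'].round(2))
                                                                                          ^^^^^^^^^^^^^^^^
AttributeError: 'float' object has no attribute 'round'
```

```bash
sed -i "s/s\['width'\].round(4)/s['width']/" h.py
python3 -c "
from h import *
goto(-.141,-.004,.242)"
```

```text
t 0.8167 dock xyz -0.4899 0.0493 0.2423 w 0.028388229724464222 F [ 0.57  0.57 -0.28]
shift mm [ 3.116e+02  3.000e-01 -1.656e+02] turn [-0.      0.3368  0.    ] j [ 0.58  0.22  2.   -0.    0.92 -0.24]
```

>>> move_arm(
  targets=[
    [38,0,-20,0,0.042,0,170],
    [76,0,-40,0,0.084,0,170],
    [114,0,-61,0,0.126,0,170],
    [152,0,-81,0,0.168,0,170],
    [190,0,-101,0,0.21,0,170],
    [228,0,-122,0,0.252,0,170],
    [268,0,-142,0,0.294,0,170],
    [307,0,-162,0,0.336,0,170],
  ],
)

```text
t: 1.48
tool_pos: [0.4816, -0.0368, 0.2424]
tool_rot: [-1.399, 0.847, -0.848]
wrist_force: [1.5, 0.6, 0.9]
width: 0.0284
```

```bash
python3 -c "
from h import *
goto(-.141,-.004,.136)"
```

```text
t 1.4833 dock xyz -0.1598 0.0002 0.2424 w 0.028362237857360046 F [1.54 0.64 0.92]
shift mm [ 18.8 106.4  -4.2] turn [-0.0002  0.0001  0.    ] j [-0.14  0.25  1.97  0.    0.93 -0.62]
```

>>> move_arm(
  targets=[
    [0,0,0,0,0,0,170],
    [0,10,0,0,0,0,170],
    [0,20,0,0,0,0,170],
    [0,30,0,0,0,0,170],
    [0,40,0,0,0,0,170],
    [0,50,0,0,0,0,170],
    [0,50,0,0,0,0,170],
    [0,50,0,0,0,0,170],
  ],
)

```text
t: 2.15
tool_pos: [0.481, -0.0339, 0.1916]
tool_rot: [-1.401, 0.846, -0.844]
wrist_force: [-0.1, -0.3, -0.5]
width: 0.0283
```

```bash
python3 -c "
from h import *
goto(-.141,-.004,.136)
cv2.imwrite('pics/top1.png',camera('top'));cv2.imwrite('pics/sc1.png',camera('scene'))"
```

```text
t 2.15 dock xyz -0.1627 0.001 0.1916 w 0.028347715676149497 F [-0.06 -0.31 -0.54]
shift mm [21.7 55.6 -5. ] turn [ 0.0013  0.0035 -0.0009] j [-0.13  0.31  2.03  0.    0.8  -0.62]
```

View pics/sc1.png

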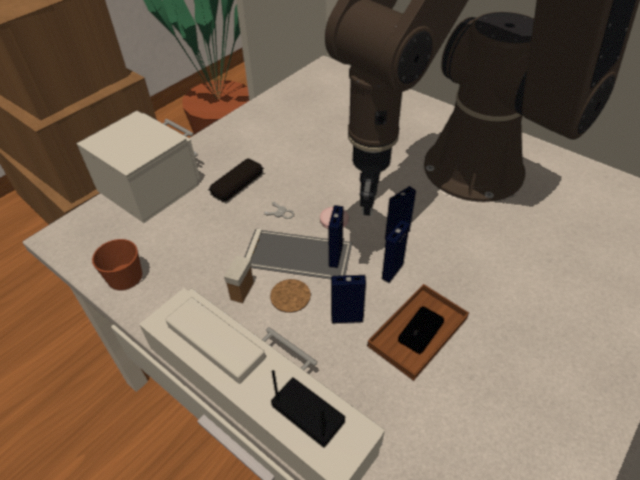

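The fingers, at (368,210), hang between the bank at (336,235) and the slabs behind it, and nothing is touched. I'll move to the push height.

>>> move_arm(
  targets=[
    [10,5,-2,0,0.003,0,170],
    [18,12,-4,0,0.003,0,170],
    [21,22,-5,0,0.003,0,170],
    [21,32,-5,0,0.003,0,170],
    [21,42,-5,0,0.003,0,170],
    [21,52,-5,0,0.003,0,170],
    [21,55,-5,0,0.003,0,170],
    [21,55,-5,0,0.003,0,170],
  ],
)

```text
t: 2.92
tool_pos: [0.4861, -0.0552, 0.1361]
tool_rot: [-1.4, 0.85, -0.846]
wrist_force: [-0.5, 0.4, -0.1]
width: 0.028
```

```bash
python3 -c "
from h import *
goto(-.116,-.004,.134)
cv2.imwrite('pics/top2.png',cv2.resize(cv2.convertScaleAbs(camera('top')[150:320,240:460],alpha=1.8,beta=10),None,fx=3.5,fy=3.5,interpolation=2))
cv2.imwrite('pics/sc2.png',cv2.resize(cv2.convertScaleAbs(camera('scene')[130:310,240:440],alpha=1.8,beta=10),None,fx=3,fy=3,interpolation=2))"
```

```text
t 2.9167 dock xyz -0.1414 -0.0044 0.1361 w 0.02800617884104351 F [-0.46  0.41 -0.08]
shift mm [25.4  2.   0.4] turn [ 0.0017 -0.0005 -0.0014] j [-0.18  0.41  2.06  0.    0.67 -0.66]
```

View pics/sc2.png

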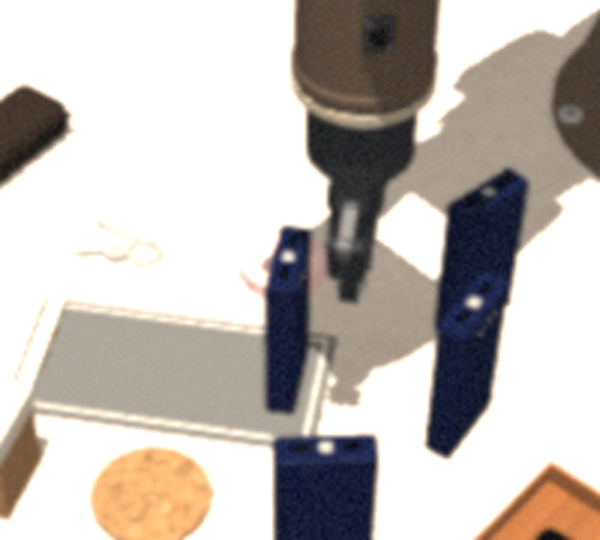

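View pics/top2.png

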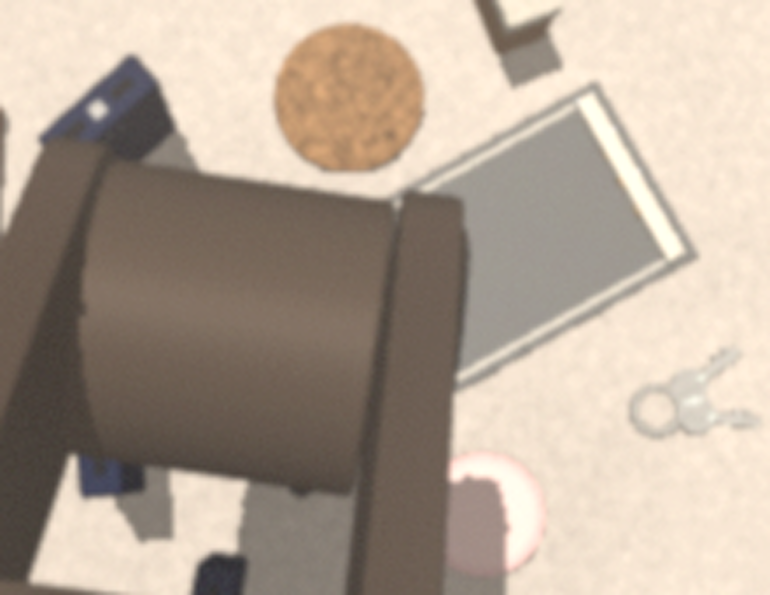

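The fingertips sit just below the bank's top on its near side, and both flanks are clear. Next is a slow push along +x, about 50 mm/s.

>>> move_arm(
  targets=[
    [6,2,0,0,0,0,170],
    [12,3,0,0,0,0,170],
    [17,3,0,0,0,0,170],
    [21,3,0,0,0,0,170],
    [25,3,0,0,0,0,170],
    [28,3,0,0,0,0,170],
    [31,3,0,0,0,0,170],
    [34,3,0,0,0,0,170],
  ],
)

```text
t: 3.68
tool_pos: [0.5026, -0.0859, 0.1343]
tool_rot: [-1.399, 0.848, -0.848]
wrist_force: [-0.4, 0.2, 1.0]
width: 0.0283
```

```bash
python3 -c "
from h import *
goto(-.085,-.004,.134)
cv2.imwrite('pics/sc3.png',cv2.resize(cv2.convertScaleAbs(camera('scene')[130:310,240:440],alpha=1.8,beta=10),None,fx=3,fy=3,interpolation=2))"
```

```text
t 3.6833 dock xyz -0.1066 -0.0039 0.1343 w 0.028268705556989685 F [-0.39  0.24  1.02]
shift mm [21.6  0.3 -0.1] turn [ 0.     -0.0007 -0.0001] j [-0.23  0.43  2.02  0.    0.69 -0.71]
```

View pics/sc3.png

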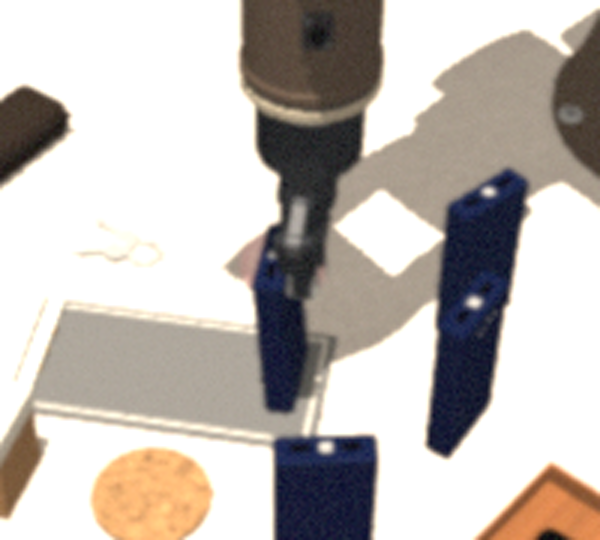

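The bank now leans about 4°, with its foot where it was at (285,410). I'll keep pushing past the tipping point and then hold.

>>> move_arm(
  targets=[
    [4,0,0,0,0,0,170],
    [8,0,0,0,0,0,170],
    [12,0,0,0,0,0,170],
    [16,0,0,0,0,0,170],
    [19,0,0,0,0,0,170],
    [20,0,0,0,0,0,170],
    [20,0,0,0,0,0,170],
    [18,0,0,0,0,0,170],
  ],
)

```text
t: 4.4
tool_pos: [0.5109, -0.1018, 0.1343]
tool_rot: [-1.399, 0.848, -0.848]
wrist_force: [-0.3, 0.2, -0.7]
width: 0.0287
```

```bash
python3 -c "
from h import *
goto(-.085,-.004,.134)
cv2.imwrite('pics/sc4.png',cv2.resize(cv2.convertScaleAbs(camera('scene')[130:310,240:440],alpha=1.8,beta=10),None,fx=3,fy=3,interpolation=2))"
```

```text
t 4.4 dock xyz -0.0887 -0.0039 0.1343 w 0.028736791826551783 F [-0.32  0.18 -0.74]
shift mm [ 3.7  0.3 -0.1] turn [-0.     -0.0009  0.0001] j [-0.25  0.45  1.99 -0.    0.7  -0.74]
```

View pics/sc4.png

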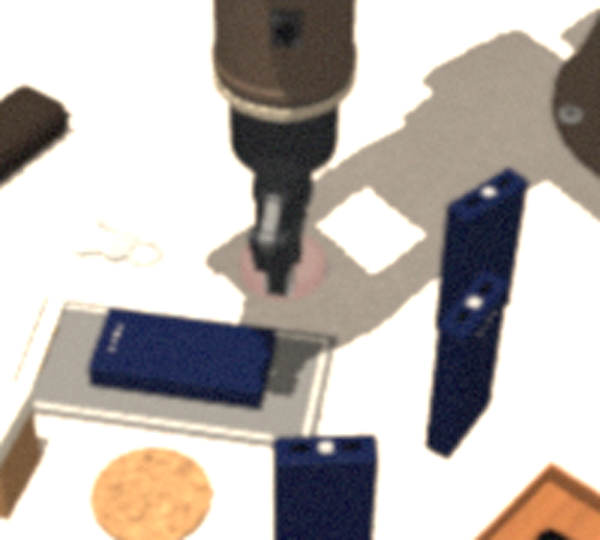

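It toppled and lies flat in the bay, with its ported end towards the bar. Now I'll measure where it lies.

```bash
python3 - <<'E'
from h import *
im=cv2.imread('pics/sc4.png').astype(int)
mk=((im[...,0]-im[...,2]>40)&(im[...,2]<90)).astype('uint8')
mk[:, 290:]=0; mk[:300]=0; mk[430:]=0
cs,_=cv2.findContours(mk,0,1);k=max(cs,key=cv2.contourArea)
ap=cv2.approxPolyDP(cv2.convexHull(k),5,True)[:,0];print(ap.tolist())
def d(cr,z):
    p=ray("scene",(cr[0]/3+240-.33,cr[1]/3+130-.33),z); return ((p-c)@ex).round(4),((p-c)@ey).round(4)
for q in ap: print(q,"z28",d(q,.028),"z4",d(q,.004))
v=cv2.imread('pics/sc4.png')[290:430,20:350];cv2.imwrite('pics/c4.png',cv2.resize(v,(792,336)))
E
```

```text
[[93, 363], [113, 312], [245, 328], [261, 337], [268, 353], [259, 391], [251, 395], [112, 375]]
[ 93 363] z28 (np.float64(0.0575), np.float64(0.0259)) z4 (np.float64(0.0651), np.float64(0.0055))
[113 312] z28 (np.float64(0.0561), np.float64(-0.031)) z4 (np.float64(0.0637), np.float64(-0.0528))
[245 328] z28 (np.float64(-0.0529), np.float64(-0.0333)) z4 (np.float64(-0.0481), np.float64(-0.0553))
[261 337] z28 (np.float64(-0.0674), np.float64(-0.0261)) z4 (np.float64(-0.063), np.float64(-0.0478))
[268 353] z28 (np.float64(-0.0762), np.float64(-0.0101)) z4 (np.float64(-0.072), np.float64(-0.0314))
[259 391] z28 (np.float64(-0.0768), np.float64(0.0302)) z4 (np.float64(-0.0726), np.float64(0.0099))
[251 395] z28 (np.float64(-0.0715), np.float64(0.0353)) z4 (np.float64(-0.0672), np.float64(0.0152))
[112 375] z28 (np.float64(0.0396), np.float64(0.0353)) z4 (np.float64(0.0467), np.float64(0.0152))
```

View pics/c4.png

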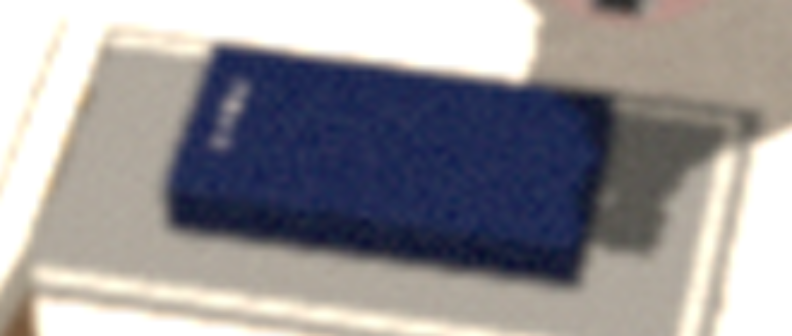

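The bank lies at dock x from -79 to +59 mm, y about -3 and yaw about 0, so it is about 46 mm short of the bar. I'll back off and then descend behind its foot.

>>> move_arm(
  targets=[
    [-8,0,0,0,0,0,170],
    [-16,0,0,0,0,0,170],
    [-22,4,1,0,0,0,170],
    [-22,14,1,0,0,0,170],
    [-22,28,1,0,0,0,170],
    [-22,42,1,0,0,0,170],
    [-22,54,1,0,0,0,170],
    [-22,60,1,0,0,0,170],
  ],
)

```text
t: 5.12
tool_pos: [0.5007, -0.0812, 0.0724]
tool_rot: [-1.4, 0.849, -0.846]
wrist_force: [-0.6, 0.9, -1.1]
width: 0.0288
```

```bash
python3 -c "
from h import *
goto(-.110,-.003,.021)
cv2.imwrite('pics/sc5.png',cv2.resize(cv2.convertScaleAbs(camera('scene')[130:310,240:440],alpha=1.8,beta=10),None,fx=3,fy=3,interpolation=2))"
```

```text
t 5.1167 dock xyz -0.1116 -0.0034 0.0724 w 0.02876049954639042 F [-0.58  0.92 -1.06]
shift mm [ 1.7 51.4  0.5] turn [ 0.0015 -0.0001 -0.0012] j [-0.22  0.54  2.06 -0.    0.55 -0.7 ]
```

View pics/sc5.png

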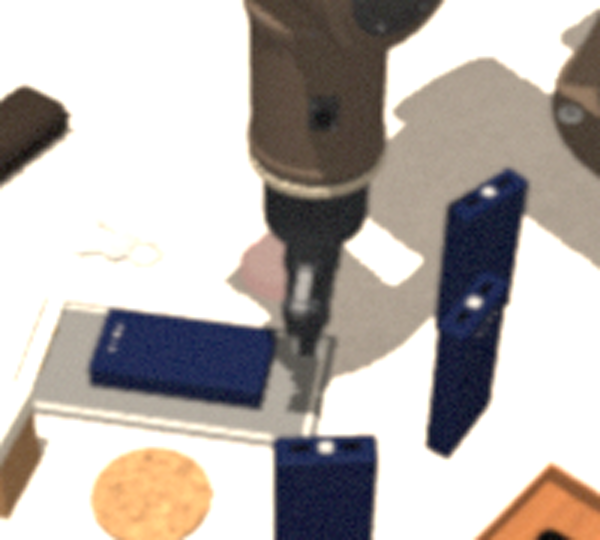

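The fingers, at (305,350), are behind the foot and the slabs are clear. Down to the foot's height.

>>> move_arm(
  targets=[
    [0,10,0,0,0,0,170],
    [0,20,0,0,0,0,170],
    [0,29,0,0,0,0,170],
    [0,37,0,0,0,0,170],
    [0,44,0,0,0,0,170],
    [0,49,0,0,0,0,170],
    [0,50,0,0,0,0,170],
    [0,50,0,0,0,0,170],
  ],
)

```text
t: 5.83
tool_pos: [0.5014, -0.0816, 0.024]
tool_rot: [-1.399, 0.849, -0.848]
wrist_force: [-0.1, -0.1, 1.3]
width: 0.0287
```

```bash
python3 -c "
from h import *
goto(-.046,-.003,.021)
cv2.imwrite('pics/sc6.png',cv2.resize(cv2.convertScaleAbs(camera('scene')[130:310,240:440],alpha=1.8,beta=10),None,fx=3,fy=3,interpolation=2))"
```

```text
t 5.8333 dock xyz -0.1109 -0.003 0.024 w 0.028706208445677367 F [-0.09 -0.14  1.28]
shift mm [64.9  2.9  0. ] turn [ 0.0005 -0.0006 -0.0004] j [-0.22  0.62  2.08 -0.    0.44 -0.7 ]
```

View pics/sc6.png

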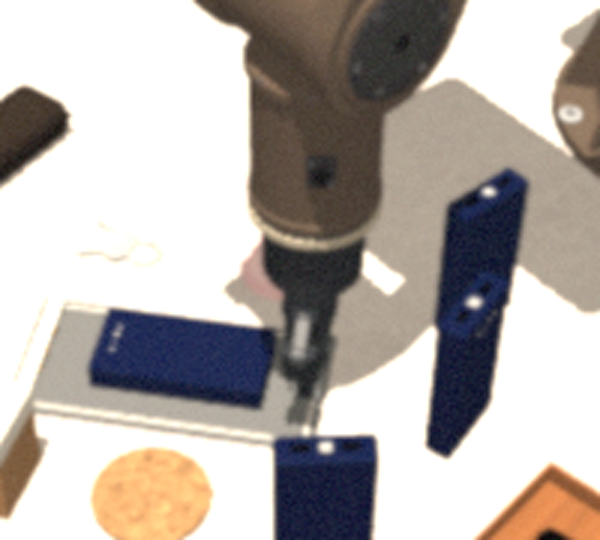

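The tips are behind the foot near pad level. I'll push slowly.

>>> move_arm(
  targets=[
    [5,1,0,0,0,0,170],
    [10,2,0,0,0,0,170],
    [14,2,0,0,0,0,170],
    [18,2,0,0,0,0,170],
    [22,2,0,0,0,0,170],
    [26,2,0,0,0,0,170],
    [30,2,0,0,0,0,170],
    [34,2,0,0,0,0,170],
  ],
)

```text
t: 6.55
tool_pos: [0.5172, -0.1119, 0.0223]
tool_rot: [-1.399, 0.849, -0.848]
wrist_force: [-2.6, 3.9, 3.5]
width: 0.0282
```

>>> move_arm(
  targets=[
    [3,0,0,0,0,0,170],
    [6,0,0,0,0,0,170],
    [9,0,0,0,0,0,170],
    [12,0,0,0,0,0,170],
    [15,0,0,0,0,0,170],
    [18,0,0,0,0,0,170],
    [20,0,0,0,0,0,170],
    [22,0,0,0,0,0,170],
  ],
)

```text
t: 7.22
tool_pos: [0.5276, -0.1315, 0.0223]
tool_rot: [-1.399, 0.848, -0.848]
wrist_force: [-2.4, 4.4, 3.9]
width: 0.0283
```

```bash
python3 -c "
from h import *
goto(-.046,-.003,.022)
cv2.imwrite('pics/sc7.png',cv2.resize(cv2.convertScaleAbs(camera('scene')[180:290,220:370],alpha=1.8,beta=10),None,fx=5,fy=5,interpolation=2))"
```

```text
t 7.2167 dock xyz -0.0546 -0.0029 0.0223 w 0.028292282906156395 F [-2.4   4.37  3.91]
shift mm [ 8.6  0.3 -0.1] turn [-0.     -0.0007  0.    ] j [-0.3   0.65  2.    0.    0.49 -0.78]
```

View pics/sc7.png

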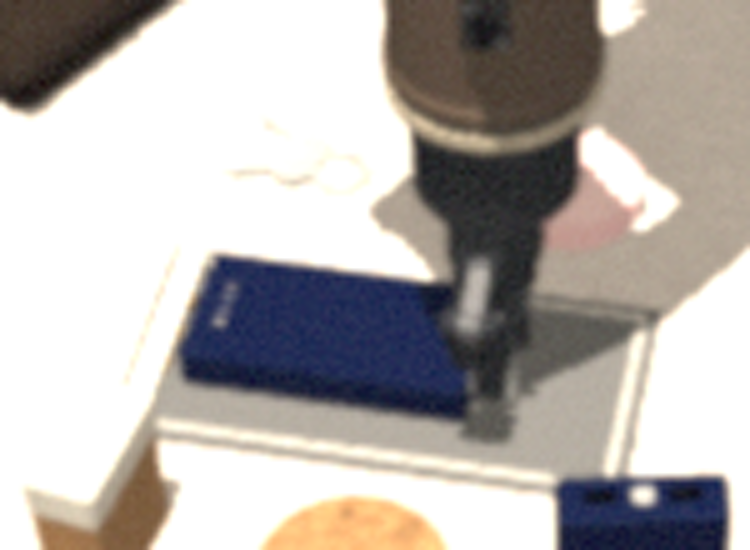

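The bank slides straight, at about 5 N. A small gap to the bar is left, so I'll go on at 1 mm per row and watch the force.

>>> move_arm(
  targets=[
    [1,0,0,0,0,0,170],
    [2,0,0,0,0,0,170],
    [3,0,0,0,0,0,170],
    [4,0,0,0,0,0,170],
    [5,0,0,0,0,0,170],
    [6,0,0,0,0,0,170],
    [6.5,0,0,0,0,0,170],
    [7,0,0,0,0,0,170],
  ],
)

```text
t: 7.93
tool_pos: [0.5308, -0.1376, 0.0223]
tool_rot: [-1.399, 0.848, -0.848]
wrist_force: [-1.3, 1.6, 1.3]
width: 0.0284
```

```bash
python3 -c "
from h import *
goto(-.046,-.003,.022)
cv2.imwrite('pics/sc8.png',cv2.resize(cv2.convertScaleAbs(camera('scene')[215:275,230:330],alpha=1.8,beta=10),None,fx=7,fy=7,interpolation=2))"
```

```text
t 7.9333 dock xyz -0.0477 -0.0029 0.0223 w 0.028428035775456093 F [-1.31  1.56  1.26]
shift mm [ 1.7  0.3 -0.1] turn [-0.     -0.0006  0.0001] j [-0.31  0.66  1.99 -0.    0.49 -0.79]
```

View pics/sc8.png

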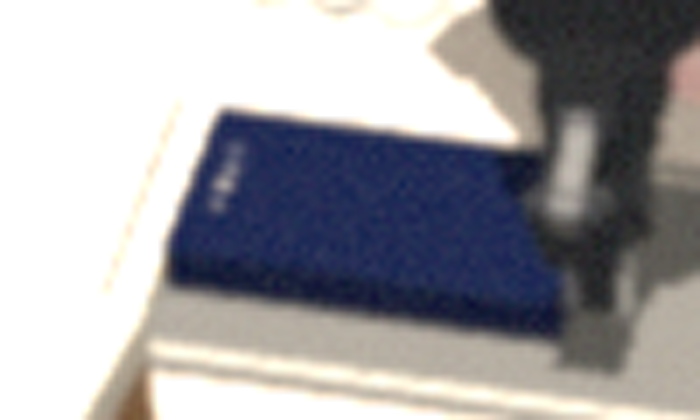

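>>> move_arm(
  targets=[
    [0.5,0,0,0,0,0,170],
    [1,0,0,0,0,0,170],
    [1.5,0,0,0,0,0,170],
    [2,0,0,0,0,0,170],
    [2.3,0,0,0,0,0,170],
    [2.6,0,0,0,0,0,170],
    [2.8,0,0,0,0,0,170],
    [3,0,0,0,0,0,170],
  ],
)

```text
t: 8.65
tool_pos: [0.5319, -0.1399, 0.0223]
tool_rot: [-1.399, 0.849, -0.848]
wrist_force: [-3.2, 6.5, 2.6]
width: 0.0288
```

```bash
python3 -c "
from h import *
goto(-.046,-.003,.022)
cv2.imwrite('pics/sc9.png',cv2.resize(cv2.convertScaleAbs(camera('scene')[215:275,230:330],alpha=1.1),None,fx=7,fy=7,interpolation=2))
cv2.imwrite('pics/top9.png',cv2.resize(cv2.convertScaleAbs(camera('top')[160:280,310:450],alpha=1.6),None,fx=5,fy=5,interpolation=2))"
```

```text
t 8.65 dock xyz -0.0452 -0.003 0.0223 w 0.028773532930651123 F [-3.19  6.52  2.65]
shift mm [-0.8  0.3 -0. ] turn [ 0.0003 -0.0006 -0.0005] j [-0.31  0.66  1.98  0.    0.5  -0.79]
```

View pics/sc9.png

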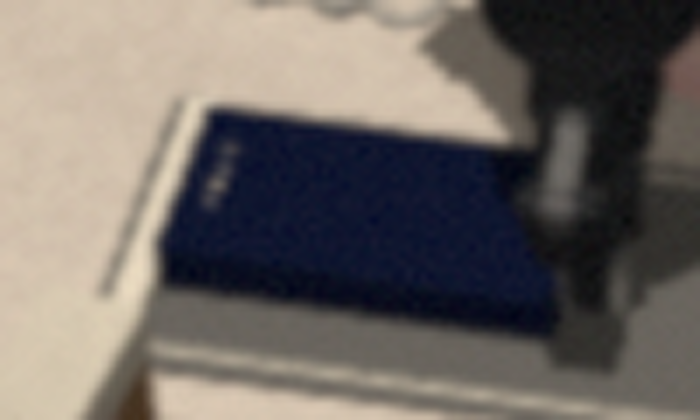

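View pics/top9.png

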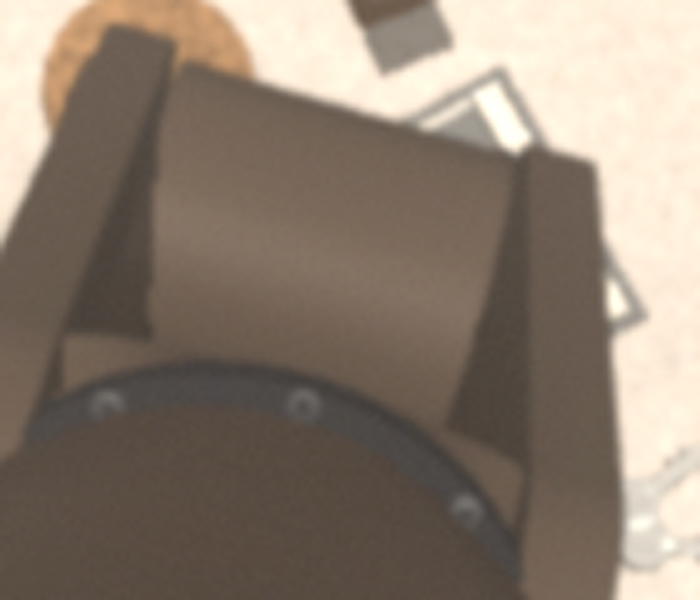

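The force has risen to about 7 N and no gap shows. One more 1 mm nudge will confirm a hard stop.

>>> move_arm(
  targets=[
    [0.2,0,0,0,0,0,170],
    [0.4,0,0,0,0,0,170],
    [0.6,0,0,0,0,0,170],
    [0.8,0,0,0,0,0,170],
    [1,0,0,0,0,0,170],
    [1,0,0,0,0,0,170],
    [1,0,0,0,0,0,170],
    [1,0,0,0,0,0,170],
  ],
)

```text
t: 9.42
tool_pos: [0.5317, -0.1401, 0.0223]
tool_rot: [-1.399, 0.85, -0.846]
wrist_force: [-2.8, 12.6, 6.7]
width: 0.028
```

```bash
python3 -c "
from h import *
goto(-.046,-.003,.022)"
```

```text
t 9.4167 dock xyz -0.045 -0.0033 0.0223 w 0.028039813362317065 F [-2.8  12.57  6.72]
shift mm [-1.   0.3  0.3] turn [ 0.001  -0.0005 -0.0016] j [-0.31  0.66  1.98  0.    0.5  -0.79]
```

It's a hard stop: the tool moved only 0.2 mm while the force rose to 13 N. I'll back straight off, then rise.

>>> move_arm(
  targets=[
    [-3,0,0,0,0,0,170],
    [-8,0,0,0,0,0,170],
    [-15,0,0,0,0,0,170],
    [-23,0,0,0,0,0,170],
    [-31,0,0,0,0,0,170],
    [-39,0,0,0,0,0,170],
    [-45,0,0,0,0,0,170],
    [-48,0,0,0,0,0,170],
  ],
)

```text
t: 10.08
tool_pos: [0.5097, -0.0974, 0.0223]
tool_rot: [-1.4, 0.848, -0.847]
wrist_force: [-0.2, -0.5, 0.1]
width: 0.0285
```

>>> move_arm(
  targets=[
    [0,-10,0,0,0,0,170],
    [0,-30,0,0,0,0,170],
    [0,-55,0,0,0,0,170],
    [0,-80,0,0,0,0,170],
    [0,-105,0,0,0,0,170],
    [0,-130,0,0,0,0,170],
    [0,-155,0,0,0,0,170],
    [0,-180,0,0,0,0,170],
  ],
)

```text
t: 10.75
tool_pos: [0.5103, -0.0986, 0.2045]
tool_rot: [-1.399, 0.847, -0.849]
wrist_force: [0.8, -0.2, -0.1]
width: 0.0285
```

>>> move_arm(
  targets=[
    [-10,-15,10,0,0,0,170],
    [-40,-20,25,0,0,0,170],
    [-75,-20,40,0,0,0,170],
    [-110,-20,50,0,0,0,170],
    [-145,-20,60,0,0,0,170],
    [-180,-20,65,0,0,0,170],
    [-210,-20,70,0,0,0,170],
    [-230,-20,75,0,0,0,170],
  ],
)

```text
t: 11.42
tool_pos: [0.4692, 0.1422, 0.2232]
tool_rot: [-1.399, 0.847, -0.847]
wrist_force: [0.9, 0.4, 0.4]
width: 0.0288
```

```bash
python3 -c "
from h import *
goto(-.046,-.003,.022)
cv2.imwrite('pics/sc10.png',camera('scene'))
t=camera('top');cv2.imwrite('pics/top10.png',cv2.resize(cv2.convertScaleAbs(t[130:330,250:470],alpha=1.6),None,fx=3,fy=3,interpolation=2))"
```

```text
t 11.4167 dock xyz -0.3242 0.0721 0.2232 w 0.028752682950766655 F [0.88 0.45 0.42]
shift mm [278.2 201.1 -75.3] turn [-0.0004  0.0004 -0.0002] j [ 0.23  0.28  1.98  0.    0.88 -0.25]
```

View pics/sc10.png

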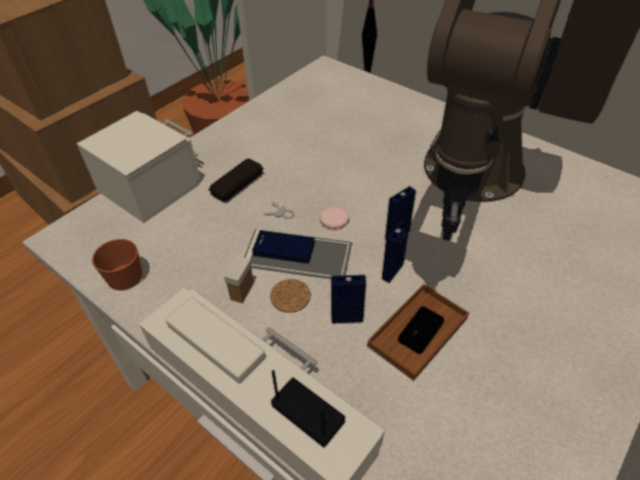

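View pics/top10.png

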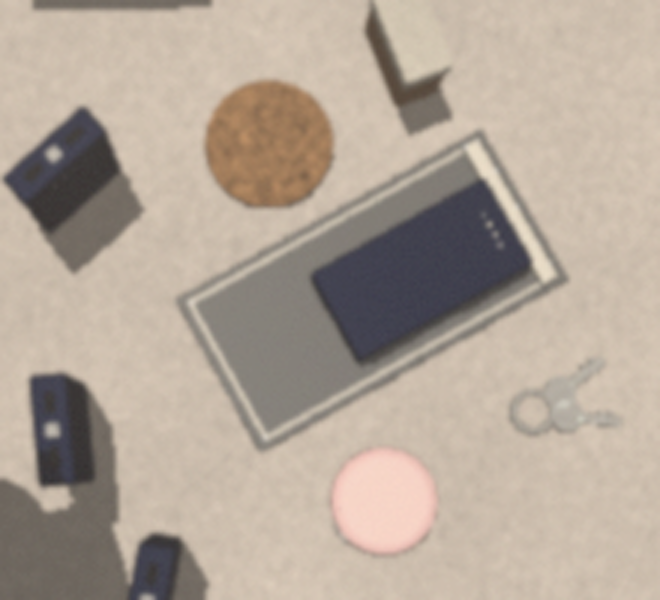

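The bank lies flat and square in the bay. Its end touches the bar along (487,182)–(530,265) in the top crop, the bystanders have not moved, and the arm is clear. I'll hand in.

```bash
python3 -c "
from station import *
print(job_done())"
```

```text
the job is handed in; nothing more can be done
None
```

I pushed the power bank at the dock (the slab farthest to the robot's right) high on its broad side. It toppled flat inside the outlined bay with its ported end towards the contact bar. I then slid it about 46 mm by its foot with both fingers until it stopped against the bar, without gripping or lifting it.

- **Contact with the bar:** in the last nudge the tool moved only 0.2 mm while the push force rose to about 13 N. The scene and top pictures then showed no gap.
- **Position in the bay:** by eye in the last top picture, the bank lies within the outline and square to the bar. I did not re-measure it after the final push; before sliding, it was about 3 mm off the bay's centre line.
- **Everything else:** the other slabs and the bystanders look where they started, and the arm finished clear after 11.5 s. The push to the stop was somewhat above the 1.5 to 5 N that slides the bank. No check failed or disagreed.

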